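# Shift the bench sample mill into the green gear

### The job

Put the sample mill into the gear marked by the green disc: move its red-knobbed shift lever across the neutral slot to the green disc's side, then push it forward along that slot (away from the robot) fully home. Do not run it into any of the other three gears, and let go of it at the end.

Things in the scene. Friction and masses are not known exactly. Their poses are not given: they have to be found in the camera images.
- mill: fixed sample mill: pale-blue gearbox 170 x 150 mm under an aluminium H-gate plate (top 140 mm up); white drive body with steel jar (177 mm high) 75 to 225 mm to +y. Origin at bench height under the gate's centre; x forward along the two long slots, away from the robot; y along the neutral cross slot, where the lever starts near the middle. Slots 16 mm wide, shaft 10 mm: knob play 5 mm either way
- shift_knob (a point): centre of the red 32 mm ball on the lever, 210 mm up; the lever tilts about a pivot 190 mm below it, 20 mm above the mill's origin. Knob travel in the mill's axes: neutral slot x = 0, y -33 to 33 mm; long slots centred on y = 28 and -28 mm, hard stops at x = 42 and -42 mm (there the ball is 5 to 7 mm lower). Friction holds the lever where it is left; moving it takes about 2 N
- green_disc: green marker disc, 22 mm across, 4 mm thick, fixed on the gate plate beyond the forward end of one long slot, 52 mm forward and 28 mm to one side of the gate's centre: that slot's forward gear is wanted. Origin at the centre of its underside, axes as the mill's
- yellow_disc: yellow disc of the same size and height beyond the forward end of the other long slot (a wrong gear); green and yellow may be on either side. The two rear gears have grey discs. Origin at the centre of its underside, axes as the mill's

How it is judged:
By the outcome, as a careful person would: the job done as asked, in the order asked, and still so for the second after the job is handed in, with the robot touching nothing.
It also fails if it takes over 32 s, if anything falls off the work surface, if the arm or the gripper's body presses on something with over 40 N, if the wrist force passes 120 N, or if a joint passes its speed limit or range.

### The arm

A 6-joint arm with a two-finger parallel gripper is mounted at the origin on the work surface. World frame = base frame: x ahead of the robot, y to its left, z up, the work surface at z = 0. Lengths are in m, angles in rad, forces in N, time in s.
With the tool pointing down it reaches from about 0.275 to 0.825 m from the base axis. Payload 4.9 kg.
Tool frame: the origin (TCP) lies at the very end of the fingers, on their centre line; the grasp point (between the pads) lies 19 mm behind it; z points along the fingers, y is the direction in which the jaws open and shut (so a half turn about z gives the same grasp; the last joint's range is limited). The gripper opens to 85 mm and grips with 20 to 120 N. Pads are 22 mm wide; open, the fingers measure 114 mm over their backs; the gripper's body (76 mm by 85 mm) begins 54 mm behind the grasp point. The pads swing forward as they close: fully open they stand 13 mm farther back than shut.
Start: joints at [-1.374, 0.326, -0.193, 1.052, 0, 1.437], TCP at [0.179, -0.52, 0.231] pointing down, gripper open.
Joint ranges: [-2.65, 2.65], [-0.97, 1.79], [-1.3, 1.35], [-1.93, 2.1], [-1.47, 1.37], [-3.14, 3.14]. Speed limits (rad/s): [2.57, 2.57, 3.14, 3.14, 3.14, 3.14].

### API

Orientations are given as a rotation vector (axis times angle).
In Python, from cell import bot, optics, sign_off, models gives the robot as it stands.
- The arm moves only by the tool servo_tool, never from a script. Its arguments are lists of equal length, an entry for each row: "grip": the finger opening in cm, from 0 to 8.54; "offset": the shift along the tool's x, y, z in cm, a list of three; "rot": the turn, a rotation vector about the tool's x, y, z in degrees, a list of three. A call has 1 to 5 rows; each row shifts and turns the commanded pose from where the row before left it, along the tool's axes as they then stand; what a row does not reach is not made up. A row lasts 1/10 s, in which the tool goes at most 50 mm and 8.59 degrees, less where a joint would pass 70% of its speed; a pose out of reach is approached as far as the arm can. A call with a gripper value outside its range is refused whole. The fingers move at their own pace and stop on an object; "newtons" is the grip in N (left out, the last holds). Time passes only in rows, so rows that do not move let the fingers close. It gives the time, the measured TCP pose, the force and the opening at its end, in the units of the state.
- bot.state(): the state, without advancing time (a new reading comes with each control period).
- optics.camera(name): name is "side" or "top" or "wrist"; returns a dict with "color" (480x640x3 uint8, red, green, blue), "fx", "fy", "cx", "cy" (pixels), "world_from_camera" (4x4, takes a point from camera to world coordinates); the wrist camera has in their place "hand_eye" (4x4, takes a point from camera to tool coordinates, whose origin is the TCP and whose axes are the flange's). Camera axes: x right, y down, z forward; pixel columns grow to the right and rows downward; lengths in m; the calibration is good to about 2 mm. A picture is of the moment at which its call begins: read the wrist's pose just before it. There is no depth.
- sign_off(): hands the job in, once; it reports no verdict.
Trained networks look in a picture, given as the dict that the camera call returned (one of the last four; its "shot" number tells which), for a name from the list of things; names that differ only in an ending like _2 or _b are one class to them, and where a whole thing is asked for, a point or a joint stands for the part that bears it (a point fixed in the world has none). Each returns a list of dicts, best first, with "score" (0 to 1); they miss things now and then, are a little off and sometimes report something else, mostly with a low value. They report only what shows in the picture. A call takes as long as a camera call.
- models.boxes_of(thing, picture): "location" ([x, y, z] in m, in the coordinates of the camera as it stood for that picture, good to about 4 mm: the middle of the surface that is visible of it).
The state is a dict: "t": time; "joints": joint angles; "dq": joint speeds; "joint_torque": joint torques, N m; "tool_pos": TCP position; "tool_rot": TCP orientation; "wrist_force": force on the tool from outside, world axes, zero at the start; "moment": the same for the moment, N m; "finger_gap": opening from 0.0 (shut) to 1.0 (fully open).
Only numpy, scipy, OpenCV 4.12 (cv2) and the standard library are available. Lean on these libraries where they do the work, as an engineer would, in place of code of your own. Each camera call takes 0.05 s, during which the arm holds its last target.

## Working session

There is one attempt and no reset: what is moved stays moved. The work goes in short steps, Python scripts to look and compute and a tool call to move; the robot and the scene stay as the last step left them, time stands still between calls to the robot, and variables do not carry over. Pictures are saved under pics/ and viewed, and the job is handed in when it is done.

Besides the shell and the picture viewer there is one more tool, called by a JSON object that holds its "op" and its "data". servo_tool: Moves the arm, as the interface text tells. Its arguments: {"type":"object","properties":{"grip":{"type":"array"},"offset":{"type":"array"},"rot":{"type":"array"},"newtons":{"type":"number"}},"required":["grip","offset","rot"]}

```bash
mkdir -p pics; ls; cat > look.py <<'E'
from cell import bot, optics, models
import numpy as np, cv2
from scipy.spatial.transform import Rotation as R
def T_tool(s):
    T=np.eye(4);T[:3,:3]=R.from_rotvec(s["tool_rot"]).as_matrix();T[:3,3]=s["tool_pos"];return T
def shot(n):
    s=bot.state();p=optics.camera(n)
    W=p["world_from_camera"] if n!="wrist" else T_tool(s)@np.array(p["hand_eye"])
    return p,np.array(W)
def save(p,f): cv2.imwrite("pics/"+f,cv2.cvtColor(p["color"],cv2.COLOR_RGB2BGR))
def det(p,W,things):
    for th in things:
        for d in models.boxes_of(th,p)[:2]:
            l=np.array(d["location"]);w=(W@np.r_[l,1])[:3]
            print(th,round(d["score"],2),w.round(4),"px",round(p["fx"]*l[0]/l[2]+p["cx"]),round(p["fy"]*l[1]/l[2]+p["cy"]))
E
python3 - <<'E'
from look import *
for k,v in bot.state().items(): print(k,np.round(v,4))
for n in("side","top"):
    p,W=shot(n);save(p,n+"1.png");print(n,W.round(3).tolist(),p["fx"])
    det(p,W,["mill","shift_knob","green_disc","yellow_disc"])
print(bot.state()["t"])
E
```

```text
pics
t 0.0
joints [-1.3742  0.3269 -0.1936  1.052  -0.      1.4366]
dq [ 0.0002  0.0005 -0.0004 -0.001   0.0011 -0.0001]
joint_torque [-1.60000e-03 -4.43394e+01  2.62444e+01  1.55000e-02 -1.00000e-04
 -0.00000e+00]
tool_pos [ 0.1785 -0.5196  0.2305]
tool_rot [-3.097e+00 -5.169e-01  1.000e-04]
wrist_force [-0.1808  0.0913 -0.4373]
moment [ 0.025  -0.0299  0.0603]
finger_gap 1.0005
side [[0.471, -0.735, 0.488, 0.223], [-0.882, -0.4, 0.249, -0.171], [0.012, -0.548, -0.837, 0.733], [0.0, 0.0, 0.0, 1.0]] 572.7345148054187
mill 0.6 [0.5149 0.0773 0.129 ] px 239 256
shift_knob 0.84 [0.5533 0.0174 0.2167] px 296 210
yellow_disc 0.57 [ 0.6172 -0.0011  0.145 ] px 334 214
top [[0.017, -0.982, 0.187, 0.457], [-1.0, -0.02, -0.014, 0.0], [0.017, -0.187, -0.982, 0.777], [0.0, 0.0, 0.0, 1.0]] 578.4113594458337
mill 0.77 [0.5446 0.1027 0.1362] px 218 266
shift_knob 0.61 [0.5591 0.0193 0.2282] px 291 239
green_disc 0.7 [0.5436 0.1005 0.1395] px 220 266
green_disc 0.5 [0.6071 0.0571 0.1422] px 261 211
yellow_disc 0.64 [0.6163 0.002  0.1417] px 310 204
0.5
```

View pics/top1.png

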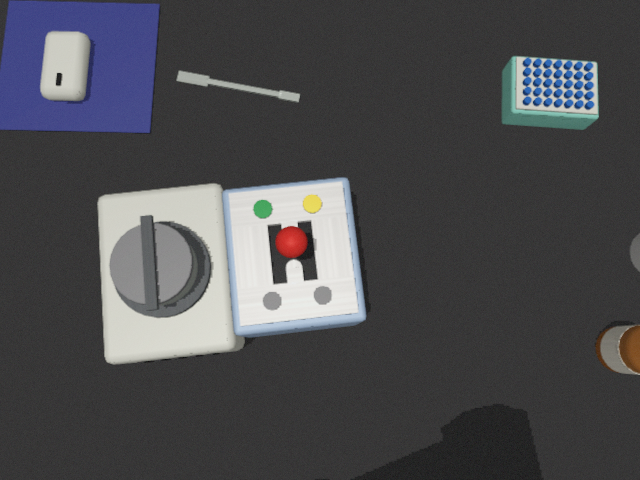

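View pics/side1.png

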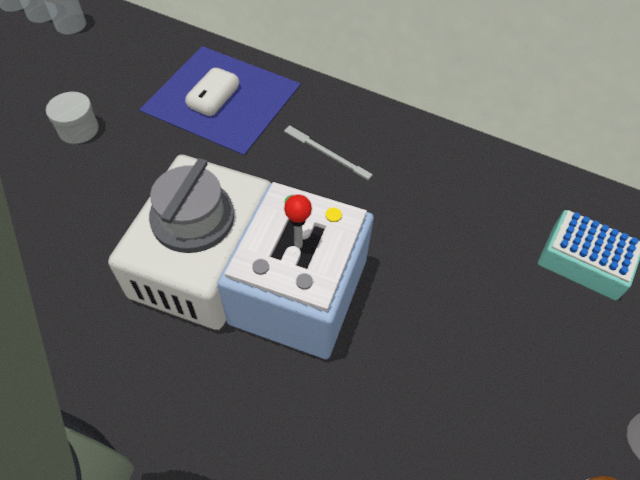

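Top view: green disc at (263,209) is on the left (+y), yellow at (312,203), greys at (272,300) and (322,295), and the knob at (291,242). The network's 0.70 "green_disc" at (220,266) is wrong because it sits on the drive body. The side view shows the knob at (298,209), with the green disc partly hidden behind it. Next I'll measure these precisely.

```bash
cat >> look.py <<'E'
def blob(p,col,lo=40):
    h=cv2.cvtColor(p["color"],cv2.COLOR_RGB2HSV);H,S,V=h[...,0].astype(int),h[...,1],h[...,2]
    m={"red":((H<6)|(H>174)),"green":(H>50)&(H<85),"yellow":(H>22)&(H<34)}[col]&(S>130)&(V>50)
    n,l,st,c=cv2.connectedComponentsWithStats(m.astype(np.uint8))
    o=sorted(range(1,n),key=lambda i:-st[i,4])[:3]
    return [(c[i].round(1),st[i,4],st[i,:4]) for i in o if st[i,4]>lo]
def ray(p,W,px):
    d=W[:3,:3]@np.array([(px[0]-p["cx"])/p["fx"],(px[1]-p["cy"])/p["fy"],1]);return W[:3,3],d/np.linalg.norm(d)
def plane(p,W,px,z):
    o,d=ray(p,W,px);return o+d*(z-o[2])/d[2]
def tri(rs):
    A=sum(np.eye(3)-np.outer(d,d) for o,d in rs);b=sum((np.eye(3)-np.outer(d,d))@o for o,d in rs)
    x=np.linalg.solve(A,b);return x,[np.linalg.norm((np.eye(3)-np.outer(d,d))@(x-o)) for o,d in rs]
E
python3 - <<'E'
from look import *
ps={n:shot(n) for n in("side","top")}
for c in("red","green","yellow"):
    rs=[]
    for n,(p,W) in ps.items():
        b=blob(p,c);print(c,n,b)
        rs.append(ray(p,W,b[0][0]))
        print("   plane .144",plane(p,W,b[0][0],.144).round(4), ".21",plane(p,W,b[0][0],.21).round(4))
    print(c,tri(rs))
p,W=ps["top"]
print("grey",plane(p,W,(272,300.5),.144),plane(p,W,(322.5,295),.144))
p,W=ps["side"]
print("grey",plane(p,W,(261,266.5),.144),plane(p,W,(304.5,281.5),.144))
E
```

```text
red side [(array([297.6, 208.3]), np.int32(583), array([285, 195,  26,  28], dtype=int32))]
   plane .144 [0.6035 0.0436 0.144 ] .21 [0.5609 0.0196 0.21  ]
red top [(array([291.1, 241.7]), np.int32(818), array([275, 226,  33,  32], dtype=int32))]
   plane .144 [0.5721 0.0222 0.144 ] .21 [0.5601 0.0199 0.21  ]
red (array([0.56014271, 0.01958588, 0.21081751]), [np.float64(0.0003581569836129719), np.float64(0.0003581569836130376)])
green side []Traceback (most recent call last):
  File "<stdin>", line 7, in <module>
IndexError: list index out of range
```

```bash

python3 - <<'E'
from look import *
ps={n:shot(n) for n in("side","top")}
for c in("green","yellow"):
    for n,(p,W) in ps.items():
        b=blob(p,c,15)
        if b: print(c,n,b[0], "plane .144",plane(p,W,b[0][0],.144).round(4))
# greys: fit by gray-level
for n,seeds in(("top",[(272,300),(322,295)]),("side",[(261,266),(304,281)])):
    p,W=ps[n];g=cv2.cvtColor(p["color"],cv2.COLOR_RGB2GRAY)
    for s in seeds:
        m=((g>80)&(g<165)).astype(np.uint8)
        win=np.zeros_like(m);win[s[1]-13:s[1]+14,s[0]-13:s[0]+14]=1
        k,l,st,c=cv2.connectedComponentsWithStats(m*win);i=l[s[1],s[0]]
        print("grey",n,c[i].round(1),st[i],plane(p,W,c[i],.144).round(4))
print(bot.state()["t"])
E
```

```text
green top (array([262.2, 208.5]), np.int32(238), array([254, 200,  18,  18], dtype=int32)) plane .144 [0.6093 0.0556 0.144 ]
yellow side (array([333.2, 214.4]), np.int32(179), array([326, 208,  16,  14], dtype=int32)) plane .144 [ 0.6167 -0.0007  0.144 ]
yellow top (array([311.6, 203.2]), np.int32(249), array([303, 195,  18,  18], dtype=int32)) plane .144 [6.166e-01 3.000e-04 1.440e-01]
grey top [271.7 300.4] [263 292  18  18 251] [0.5067 0.0417 0.144 ]
grey top [322.3 294.7] [314 286  17  18 244] [ 0.5139 -0.0133  0.144 ]
grey side [260.3 266.6] [253 259  16  16 197] [0.5064 0.041  0.144 ]
grey side [304.1 281.3] [296 274  17  16 205] [ 0.5137 -0.0145  0.144 ]
0.7
```

Green is on the +y side. The four discs put the mill's centre at about (0.5617, 0.0208) with a yaw of about 7.7°. The knob is at (0.560, 0.0196, 0.211), which agrees with the stated height. I'll grasp it with the jaws along the mill's x, and work out the approach steps now.

```bash
cat >> look.py <<'E'
YAW=np.radians(7.7);C=np.array([.5617,.0208]);EX=np.array([np.cos(YAW),np.sin(YAW)]);EY=np.array([-EX[1],EX[0]])
def totool(T,dw): return (T[:3,:3].T@np.array(dw)*100).round(2)
def err(target,s=None):
    s=s or bot.state();T=T_tool(s)
    y=np.degrees(np.arctan2(T[1,1],T[0,1]));print("t",round(s["t"],2),"pos",T[:3,3].round(4),"jaw yaw",y.round(2),"tilt z",T[:3,2].round(3),"F",np.round(s["wrist_force"],1),"gap",s["finger_gap"])
    m=T[:2,3]-C;print("mill xy mm",(m@EX*1000).round(1),(m@EY*1000).round(1))
    print("cm tool",totool(T,np.array(target)-T[:3,3]))
E
python3 - <<'E'
from look import *
s=bot.state();T=T_tool(s);err([.56,.0196,.31])
y=np.degrees(np.arctan2(T[1,1],T[0,1]));tot=7.7-y;print(tot)
N=15;d=np.array([.56,.0196,.31])-T[:3,3]
st=d/N
for i in range(N):
    dz=.016 if i<5 else 0
    print(i,totool(T,[st[0],st[1],dz]), -tot/N)
    T[:3,:3]=T[:3,:3]@R.from_rotvec([0,0,-np.radians(tot/N)]).as_matrix()
E
```

```text
t 0.7 pos [ 0.1787 -0.5202  0.2313] jaw yaw -71.05 tilt z [ 0. -0. -1.] F [-0.1  0.6  0.2] gap 0.9975016935452854
mill xy mm -452.1 -484.8
cm tool [ 53.6  -38.67  -7.87]
78.74574730948281
0 [ 3.57 -2.58 -1.6 ] -5.249716487298854
1 [ 3.79 -2.24 -1.6 ] -5.249716487298854
2 [ 3.98 -1.88 -1.6 ] -5.249716487298854
3 [ 4.14 -1.51 -1.6 ] -5.249716487298854
4 [ 4.26 -1.13 -1.6 ] -5.249716487298854
5 [ 4.34 -0.73  0.  ] -5.249716487298854
6 [ 4.39 -0.33  0.  ] -5.249716487298854
7 [4.41 0.07 0.  ] -5.249716487298854
8 [4.38 0.48 0.  ] -5.249716487298854
9 [4.32 0.87 0.  ] -5.249716487298854
10 [4.22 1.27 0.  ] -5.249716487298854
11 [4.09 1.65 0.  ] -5.249716487298854
12 [3.92 2.01 0.  ] -5.249716487298854
13 [3.72 2.36 0.  ] -5.249716487298854
14 [3.49 2.69 0.  ] -5.249716487298854
```

{"op": "servo_tool", "data": {"grip": [8.5,8.5,8.5,8.5,8.5], "offset": [[3.57,-2.58,-1.6],[3.79,-2.24,-1.6],[3.98,-1.88,-1.6],[4.14,-1.51,-1.6],[4.26,-1.13,-1.6]], "rot": [[0,0,-5.25],[0,0,-5.25],[0,0,-5.25],[0,0,-5.25],[0,0,-5.25]]}}

```text
t: 1.2
tool_pos: [0.3064, -0.3388, 0.3121]
tool_rot: [2.898, 1.212, 0.0]
wrist_force: [1.5, -0.9, 0.9]
finger_gap: 0.991
```

{"op": "servo_tool", "data": {"grip": [8.5,8.5,8.5,8.5,8.5], "offset": [[4.34,-0.73,0],[4.39,-0.33,0],[4.41,0.07,0],[4.38,0.48,0],[4.32,0.87,0]], "rot": [[0,0,-5.25],[0,0,-5.25],[0,0,-5.25],[0,0,-5.25],[0,0,-5.25]]}}

```text
t: 1.7
tool_pos: [0.4336, -0.1588, 0.3116]
tool_rot: [2.546, 1.839, 0.0]
wrist_force: [-0.2, -1.2, 0.2]
finger_gap: 0.994
```

{"op": "servo_tool", "data": {"grip": [8.5,8.5,8.5,8.5,8.5], "offset": [[4.22,1.27,0],[4.09,1.65,0],[3.92,2.01,0],[3.72,2.36,0],[3.49,2.69,0]], "rot": [[0,0,-5.25],[0,0,-5.25],[0,0,-5.25],[0,0,-5.25],[0,0,-5.25]]}}

```text
t: 2.2
tool_pos: [0.5607, 0.0214, 0.3114]
tool_rot: [2.062, 2.369, 0.0]
wrist_force: [1.4, -0.0, 0.8]
finger_gap: 0.992
```

{"op": "servo_tool", "data": {"grip": [8.5,8.5], "offset": [[0,0,0],[0,0,0]], "rot": [[0,0,0],[0,0,0]]}}

```text
t: 2.4
tool_pos: [0.5598, 0.0204, 0.3108]
tool_rot: [-2.065, -2.367, 0.001]
wrist_force: [-0.0, 0.0, -0.6]
finger_gap: 0.992
```

```bash
python3 - <<'E'
from look import *
err([.560,.0196,.191])
p,W=shot("wrist");save(p,"w1.png")
for c,z in(("red",.21),("green",.144),("yellow",.144)):
    for b in blob(p,c)[:1]: print(c,b,plane(p,W,b[0],z).round(4))
E
```

```text
t 2.4 pos [0.5598 0.0204 0.3108] jaw yaw 7.79 tilt z [-0.001 -0.    -1.   ] F [-0.   0.  -0.6] gap 0.9917511778938937
mill xy mm -1.9 -0.1
cm tool [-0.08  0.02 11.98]
red (array([314., 241.]), np.int32(1662), array([290, 219,  49,  45], dtype=int32)) [0.5598 0.0195 0.21  ]
green (array([378.3, 184.9]), np.int32(446), array([367, 173,  24,  25], dtype=int32)) [0.609  0.0553 0.144 ]
yellow (array([374.7, 248.7]), np.int32(421), array([363, 238,  24,  23], dtype=int32)) [ 6.163e-01 -2.000e-04  1.440e-01]
```

View pics/w1.png

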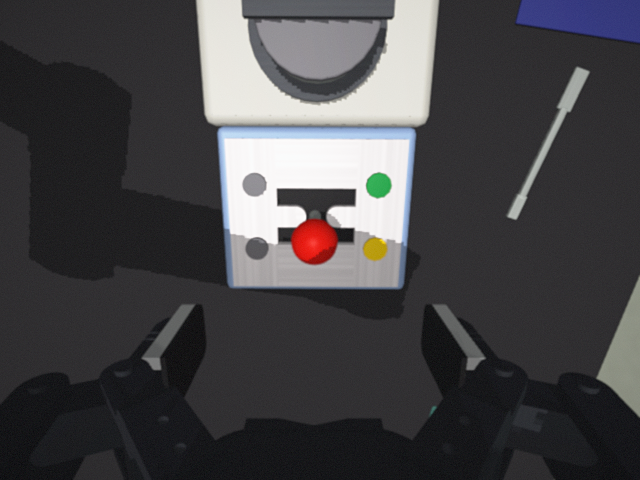

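The wrist view shows the knob at (314,241), green at (378,185) and yellow at (375,249). All three match the earlier positions within 1 mm. Descending and closing.

{"op": "servo_tool", "data": {"grip": [8.5,8.5,8.5,8.5,8.5], "offset": [[-0.08,0,3],[0,0,3.5],[0,0,3.5],[0,0,2.2],[0,0,0]], "rot": [[0,0,0],[0,0,0],[0,0,0],[0,0,0],[0,0,0]]}}

```text
t: 2.95
tool_pos: [0.5568, 0.0176, 0.1864]
tool_rot: [-2.067, -2.359, 0.006]
wrist_force: [-0.2, -0.2, 0.3]
finger_gap: 0.994
```

{"op": "servo_tool", "data": {"grip": [5,4,3.4,3.0,2.6], "offset": [[0,0,0],[0,0,0],[0,0,0],[0,0,0],[0,0,0]], "rot": [[0,0,0],[0,0,0],[0,0,0],[0,0,0],[0,0,0]], "newtons": 25}}

```text
t: 3.45
tool_pos: [0.5609, 0.0186, 0.1907]
tool_rot: [2.066, 2.364, 0.002]
wrist_force: [-0.2, -0.7, 6.5]
finger_gap: 0.358
```

{"op": "servo_tool", "data": {"grip": [2.6,2.6,2.6], "offset": [[0,0,0],[0,0,0],[0,0,0]], "rot": [[0,0,0],[0,0,0],[0,0,0]]}}

```text
t: 3.75
tool_pos: [0.5609, 0.0186, 0.1907]
tool_rot: [2.066, 2.364, 0.002]
wrist_force: [-0.6, -0.4, 6.8]
finger_gap: 0.357
```

```bash
python3 - <<'E'
from look import *
err(np.r_[C+.028*EY-.001*EX,.187])
p,W=shot("side");save(p,"s2.png")
E
```

```text
t 3.75 pos [0.5609 0.0186 0.1907] jaw yaw 7.71 tilt z [ 0.003 -0.001 -1.   ] F [-0.6 -0.4  6.8] gap 0.35651545141255736
mill xy mm -1.1 -2.0
cm tool [3.   0.01 0.37]
```

View pics/s2.png

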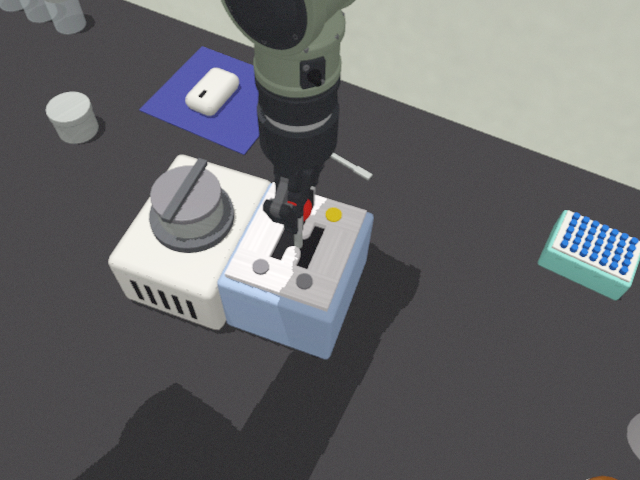

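The knob is held: opening about 30 mm, upward force 6.8 N from the pads swinging forward. Tool x is mill +y. Moving across to the green side.

{"op": "servo_tool", "data": {"grip": [2.6,2.6,2.6,2.6,2.6], "offset": [[0.6,0,0],[0.6,0,0],[0.6,0,0],[0.6,0,0],[0.5,0,0]], "rot": [[0,0,0],[0,0,0],[0,0,0],[0,0,0],[0,0,0]]}}

```text
t: 4.3
tool_pos: [0.5559, 0.0479, 0.1888]
tool_rot: [-2.067, -2.366, 0.001]
wrist_force: [1.2, -3.7, -3.7]
finger_gap: 0.357
```

{"op": "servo_tool", "data": {"grip": [2.6,2.6], "offset": [[0,0,0],[0,0,0]], "rot": [[0,0,0],[0,0,0]]}}

```text
t: 4.5
tool_pos: [0.5557, 0.0483, 0.1887]
tool_rot: [-2.065, -2.365, -0.001]
wrist_force: [0.9, 1.0, -1.6]
finger_gap: 0.355
```

```bash
python3 - <<'E'
from look import *
err(np.r_[C+.028*EY+.042*EX,.184])
for n in("top","side","wrist"):
    p,W=shot(n);save(p,n+"3.png")
    b=blob(p,"red")[:1]
    if b:
        w=plane(p,W,b[0][0],.208)[:2]-C;print(n,b[0],"mill",w@EX*1000,w@EY*1000)
E
```

```text
t 4.5 pos [0.5557 0.0483 0.1887] jaw yaw 7.75 tilt z [-0.001  0.001 -1.   ] F [ 0.9  1.  -1.6] gap 0.3552193829288545
mill xy mm -2.2 28.1
cm tool [-0.01  4.42  0.47]
side (array([281.7, 202.2]), np.int32(189), array([277, 191,  11,  24], dtype=int32)) mill 2.025881628397044 19.636716110632246
wrist (array([315.3, 331.6]), np.int32(5847), array([273, 288,  84,  88], dtype=int32)) mill -2.09827902970758 27.692645212959498
```

View pics/wrist3.png

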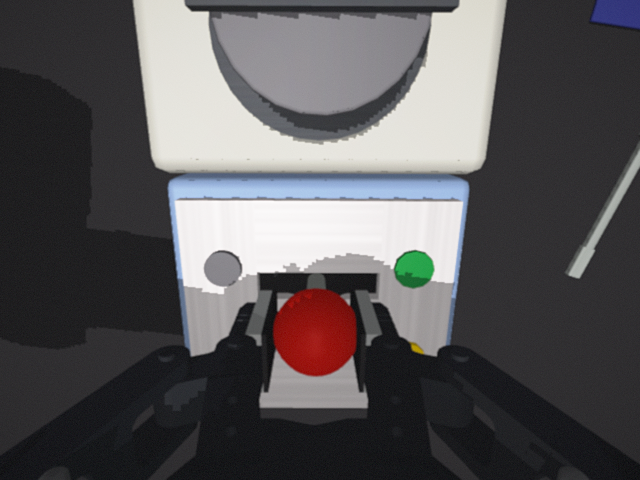

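View pics/side3.png

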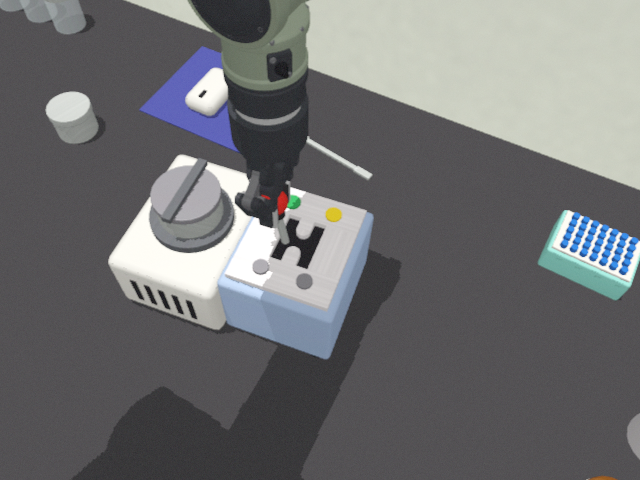

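The wrist view shows the ball at (315,332), level with the slot on the green side (414,268). Knob is at mill (-2, 28) mm by both kinematics and image. The side-view centroid disagrees only because the finger hides most of the ball. Pushing forward.

{"op": "servo_tool", "data": {"grip": [2.6,2.6,2.6,2.6,2.6], "offset": [[0,0.5,0],[0,0.5,0.02],[0,0.5,0.04],[0,0.5,0.05],[0,0.5,0.06]], "rot": [[0,0,0],[0,0,0],[0,0,0],[0,0,0],[0,0,0]]}}

```text
t: 5.15
tool_pos: [0.5808, 0.0508, 0.1874]
tool_rot: [-2.067, -2.365, 0.002]
wrist_force: [-2.8, 0.7, 5.0]
finger_gap: 0.358
```

{"op": "servo_tool", "data": {"grip": [2.6,2.6,2.6,2.6,2.6], "offset": [[0,0.5,0.07],[0,0.5,0.08],[0,0.5,0.1],[0,0.4,0.1],[0,0,0]], "rot": [[0,0,0],[0,0,0],[0,0,0],[0,0,0],[0,0,0]]}}

```text
t: 5.65
tool_pos: [0.6005, 0.0533, 0.1839]
tool_rot: [2.067, 2.365, 0.0]
wrist_force: [-2.9, -1.1, 1.4]
finger_gap: 0.354
```

```bash
python3 - <<'E'
from look import *
err(np.r_[C+.028*EY+.042*EX,.184])
for n in("wrist",):
    p,W=shot(n);save(p,n+"4.png")
    b=blob(p,"red")[:1]
    if b:
        w=plane(p,W,b[0][0],.204)[:2]-C;print(n,b[0],"mill",w@EX*1000,w@EY*1000)
E
```

```text
t 5.65 pos [0.6005 0.0533 0.1839] jaw yaw 7.69 tilt z [ 0.001 -0.    -1.   ] F [-2.9 -1.1  1.4] gap 0.3537199033819602
mill xy mm 42.8 27.0
cm tool [ 0.1  -0.08 -0.01]
wrist (array([311.3, 332.6]), np.int32(5829), array([270, 290,  85,  87], dtype=int32)) mill 41.367448467590144 27.13282342271043
```

At 42–43 mm. I'll push a little further to confirm the hard stop.

{"op": "servo_tool", "data": {"grip": [2.6,2.6,2.6,2.6], "offset": [[0,0.2,0],[0,0.2,0],[0,0,0],[0,0,0]], "rot": [[0,0,0],[0,0,0],[0,0,0],[0,0,0]]}}

```text
t: 6.1
tool_pos: [0.6022, 0.0539, 0.1835]
tool_rot: [-2.066, -2.364, 0.004]
wrist_force: [-6.0, -2.3, 1.0]
finger_gap: 0.353
```

```bash
python3 - <<'E'
from look import *
err(np.r_[C+.028*EY+.042*EX,.184])
E
```

```text
t 6.1 pos [0.6022 0.0539 0.1835] jaw yaw 7.69 tilt z [-0.003 -0.    -1.   ] F [-6.  -2.3  1. ] gap 0.35275191062050026
mill xy mm 44.5 27.3
cm tool [ 0.07 -0.25 -0.05]
```

{"op": "servo_tool", "data": {"grip": [2.6,2.6,2.6,2.6], "offset": [[0,0.2,0],[0,0.2,0],[0,0,0],[0,0,0]], "rot": [[0,0,0],[0,0,0],[0,0,0],[0,0,0]]}}

```text
t: 6.5
tool_pos: [0.6047, 0.0544, 0.183]
tool_rot: [-2.065, -2.362, 0.007]
wrist_force: [-9.6, -2.3, 0.7]
finger_gap: 0.351
```

```bash
python3 - <<'E'
from look import *
err(np.r_[C+.028*EY+.042*EX,.184])
p,W=shot("wrist");save(p,"wrist5.png")
b=blob(p,"red")[:1]
w=plane(p,W,b[0][0],.204)[:2]-C;print(b[0],"mill",w@EX*1000,w@EY*1000)
E
```

```text
t 6.5 pos [0.6047 0.0544 0.183 ] jaw yaw 7.7 tilt z [-0.006 -0.001 -1.   ] F [-9.6 -2.3  0.7] gap 0.35076441447118467
mill xy mm 47.1 27.5
cm tool [ 0.05 -0.52 -0.09]
(array([301.7, 333.2]), np.int32(5399), array([266, 290,  76,  88], dtype=int32)) mill 42.318766192185215 27.86360328466281
```

View pics/wrist5.png

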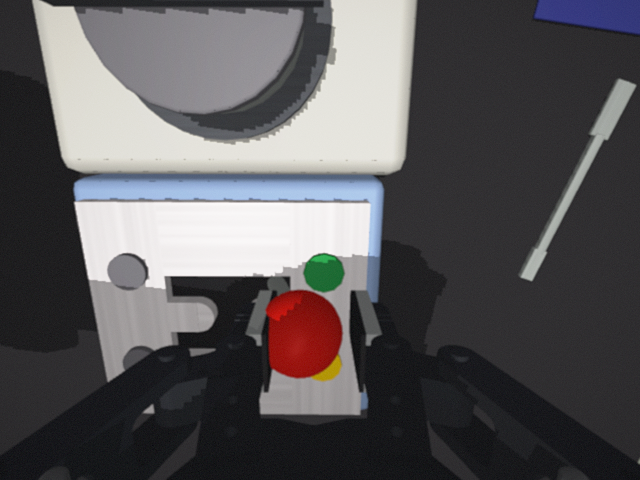

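The stop is confirmed: the tool went on to 47 mm and the force rose to about 10 N, while the ball stayed at 42 mm (image (302,333), against the rear pad). Releasing in place, then lifting.

{"op": "servo_tool", "data": {"grip": [4,6,8,8.5,8.5], "offset": [[0,0,0],[0,0,0],[0,0,0],[0,0,0],[0,-0.4,0]], "rot": [[0,0,0],[0,0,0],[0,0,0],[0,0,0],[0,0,0]]}}

```text
t: 7.05
tool_pos: [0.6047, 0.0541, 0.1845]
tool_rot: [2.066, 2.365, 0.002]
wrist_force: [0.2, 0.2, 0.4]
finger_gap: 0.991
```

{"op": "servo_tool", "data": {"grip": [8.5,8.5,8.5,8.5,8.5], "offset": [[0,0,0],[0,0,-2],[0,0,-3.5],[0,0,-4],[0,0,-4]], "rot": [[0,0,0],[0,0,0],[0,0,0],[0,0,0],[0,0,0]]}}

```text
t: 7.55
tool_pos: [0.6033, 0.0541, 0.3205]
tool_rot: [-2.067, -2.365, -0.0]
wrist_force: [0.2, 0.1, 0.2]
finger_gap: 0.996
```

{"op": "servo_tool", "data": {"grip": [8.5,8.5,8.5,8.5,8.5], "offset": [[-4,-1,0],[-4,-1,0],[-4,-1,0],[-4,-1,0],[-4,-1,0]], "rot": [[0,0,0],[0,0,0],[0,0,0],[0,0,0],[0,0,0]]}}

```text
t: 8.05
tool_pos: [0.5806, -0.1524, 0.3194]
tool_rot: [2.067, 2.365, 0.001]
wrist_force: [-0.1, 0.7, -0.0]
finger_gap: 0.996
```

```bash
python3 - <<'E'
from look import *
err(np.r_[C+.028*EY+.042*EX,.184])
rs=[]
for n in("top","side"):
    p,W=shot(n);save(p,n+"6.png")
    b=blob(p,"red")[:1]
    if b:
        rs.append(ray(p,W,b[0][0]))
        w=plane(p,W,b[0][0],.204)[:2]-C;print(n,b[0],"mill",w@EX*1000,w@EY*1000)
x,r=tri(rs);print(x,r,(x[:2]-C)@EX,(x[:2]-C)@EY)
E
```

```text
t 8.05 pos [ 0.5806 -0.1524  0.3194] jaw yaw 7.71 tilt z [ 0.001 -0.    -1.   ] F [-0.1  0.7 -0. ] gap 0.9958014541900021
mill xy mm -4.5 -174.2
cm tool [20.22  4.64 13.54]
top (array([258.4, 204.6]), np.int32(725), array([243, 190,  31,  31], dtype=int32)) mill 41.30249864800063 28.245440447122895
side (array([288.1, 176.6]), np.int32(585), array([275, 163,  27,  28], dtype=int32)) mill 42.956207646614025 28.07479893702842
[0.59853253 0.05373076 0.2063657 ] [np.float64(0.0004588927917775664), np.float64(0.0004588927917776164)] 0.040912682421945824 0.027698779105090495
```

View pics/top6.png

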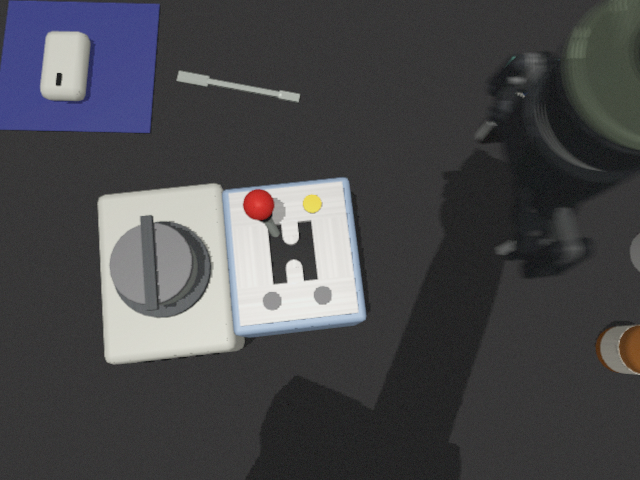

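View pics/side6.png

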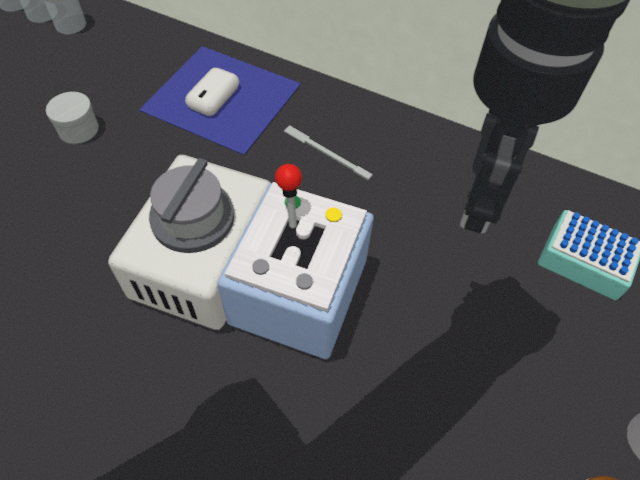

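The lever leans fully forward over the green disc (top view (258,205), side view (288,177)), and the arm is well clear. I'll let the arm settle, then hand in.

{"op": "servo_tool", "data": {"grip": [8.5,8.5,8.5], "offset": [[0,0,0],[0,0,0],[0,0,0]], "rot": [[0,0,0],[0,0,0],[0,0,0]]}}

```text
t: 8.45
tool_pos: [0.5811, -0.1496, 0.3192]
tool_rot: [-2.065, -2.368, -0.0]
wrist_force: [0.4, 0.5, 1.0]
finger_gap: 0.997
```

```bash
python3 - <<'E'
from look import *
p,W=shot("top");b=blob(p,"red")[0];w=plane(p,W,b[0],.204)[:2]-C;print(b[0],w@EX,w@EY,bot.state()["t"])
from cell import sign_off
print(sign_off())
E
```

```text
[258.3 204.5] 0.04141813057019098 0.028336061908086425 8.5
the job is handed in; nothing more can be done
None
```

The mill is in the green disc's gear, the lever is released, and I handed the job in at 8.5 s. I gripped the red knob, moved it across the neutral slot to the green side (+y), and pushed it forward to the hard stop. Then I let go and moved the arm clear. It entered none of the other three gears.

**Stop reached:** I kept pushing until the wrist force rose to about 10 N. The tool ran on to 47 mm while the ball stayed at 42 mm.

**Final position:** after release the knob measured x ≈ 41–43 mm and y ≈ 28 mm in the mill's axes, about 206 mm up. A second top-view check 0.4 s later gave the same place. The stated stop is x = 42, y = 28 mm.

**Readings that disagreed:**
- The network's best "green_disc" (score 0.70) fell on the drive body, so I rejected it after checking the picture and the colour measurement.
- While the knob was held, the side view put it about 8 mm off because a finger hid most of the ball. The wrist camera and arm position agreed with each other.
- Combining both fixed views at the end gave x = 40.9 mm, about 1 mm short of the stop, which is within the 2 mm calibration.

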